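# Ready the bench extraction box: guard down, suction gate held at half

### The job

Get the goldsmith's extraction box ready for polishing small work: take the raised clear guard by its bar and lower it gently onto its stop without letting it drop. Then pull the spring-closed suction gate beside the box out to half of its travel - do not let it come wide open, full suction would carry off small stones - and hold it there: it shuts by itself when let go, so finish while still holding it at half. Leave the pots and tools where they are.

Things in the scene. Friction and masses are not known exactly. Their poses are not given: they have to be found in the camera images.
- unit: Bench extraction unit, a fixed machine on a base plate 570 mm wide; its place and yaw (up to 15 degrees) vary. From left to right: grey working box with clear guard, duct with suction gate, grey fan module (y -350 to -200, front x = -22, 166 mm high). Origin on the bench surface; x points from its front to its back (away from the robot), y to its left seen from the robot, z up.
- stop (a point): The guard's stop: middle of the top of the working box's front rail, at (-77, 70, 114) mm in the unit's frame. The box is open in front, 280 mm wide (y -70 to 210), its front face at x = -82, back at x = 105, its fixed roof behind the hinge 152 mm high.
- guard (a joint): Angle of the guard, rad: 0 = down on its stop, where it slopes down to the front by 0.21 rad; grows as it is raised; 1.78 = upright, 1.9 = fully back. Above about 1.4 the guard (about 300 g) stays where it is left; lower down it falls by its own weight, with up to 1.5 N at the bar, unless held.
- guard_bar (a point): Middle of the guard's handle: round steel bar 12 mm thick, 130 mm long, along the unit's y, on two arms beyond the guard's free edge, with an open gap of 43 mm between bar and edge. 345 mm above the bench with the guard upright; guard down: at (-131, 70, 109) mm in the unit's frame, 49 mm in front of the box, nothing close beneath. Site's x points to the hinge, z square to the guard, outwards.
- guard_hinge (a point): Middle of the guard's hinge line, fixed on the unit at (60, 70, 150) mm in its frame. The guard (274 mm wide, clear pane in an aluminium frame 9 mm thick) turns about the unit's y axis here; at joint value q the bar is 195 mm from here, towards the unit's front, at an elevation of q - 0.21 rad.
- gate (a joint): How far the suction gate's blade is pulled out, m: 0 = shut, 0.060 = wide open, 0.030 = half. It slides level towards the unit's front (its -x). A spring shuts it: about 4 N when shut, 9.4 N at half, 15 N wide open; let go, it runs shut. Black marks on the rail under it show the quarters of the travel.
- gate_pull (a point): Grip of the gate's pull, an upright black plate on the blade's end: 12 mm thick along the slide (unit's x), 34 mm wide (y), its top 145 mm above the bench. This point is 122 mm high; gate shut: at (-95, -135, 122) mm in the unit's frame. It moves with the gate. Its bracket runs back at height 84 to 92 mm. Nothing taller than 35 mm within 60 mm in front and to either side.
- gate_frame (a point): Middle of the front face of the gate's fixed steel frame, at (-35, -135, 66) mm in the unit's frame; the frame is 28 mm wide, its top 127 mm high. The blade's end flange, 30 mm wide, has a lug 127 mm high, 44 mm behind the pull's centre and moving with it.
- clamp: bystander: wooden ring clamp, 135 mm long, 30 mm wide, lying on the floor of the working box; origin underneath its middle
- pot_a: bystander: white screw-top pot, 64 mm across, 52 mm tall, on the unit's base plate in front of the fan module; origin under its centre
- pot_b: bystander: white screw-top pot, 50 mm across, 62 mm tall, in front of the fan module; origin under its centre
- compound: bystander: bar of polishing compound in a paper sleeve, 45 x 110 x 34 mm, on the bench to the right of the gate's rail; origin under its centre
- saw: bystander: jeweller's saw frame with wooden handle, about 300 mm long, 100 mm wide, 32 mm high, lying in front of the working box; origin underneath its blade's middle
- block: bystander: steel bench block 65 x 65 x 22 mm to the left of the unit; origin under its centre
- hammer: bystander: small hammer 230 mm long lying to the left of the unit; origin underneath its middle

How it is judged (in metres and radians):
On the way:
1. the guard rests on its stop, at rest, with the suction gate still shut (value of joint guard between -0.03 and 0.03 rad and velocity of joint guard above -0.1 rad/s and value of joint gate below 0.008 m), for 0.2 s.
At the end, for the whole second after the job is handed in: the guard is down on its stop (within 0.03 rad); the suction gate stands still at half travel, 30 mm out of 60, within 6 mm, held against its spring by the robot's fingers (at least 4 N on it); pots and tools have not moved by 30 mm or more (value of joint guard below 0.03 rad and value of joint gate between 0.024 and 0.036 m and velocity of joint gate between -0.02 and 0.02 m/s and contact force between the fingers and gate above 4 N and distance of each of clamp, pot_a, pot_b, compound, saw, block, hammer from where it was at the start of the episode below 0.03 m); the arm keeps its last pose, push and grip.
It fails at once if the guard dropped or slammed: it came down through the last 0.2 rad faster than 1.2 rad/s (0.23 m/s at the bar) (value of joint guard below 0.2 rad and velocity of joint guard below -1.2 rad/s).
It fails at once if the gate was pulled nearly wide open (more than 50 mm of 60) (value of joint gate above 0.05 m).
It fails at once if a pot or tool was knocked away (moved more than 30 mm) (distance of any of clamp, pot_a, pot_b, compound, saw, block, hammer from where it was at the start of the episode above 0.03 m).
It also fails if it takes over 58 s, if anything falls off the work surface, if the arm or the gripper's body presses on something with over 40 N, if the wrist force passes 120 N, or if a joint passes its speed limit or range.

### The arm

A 6-joint arm with a two-finger parallel gripper is mounted at the origin on the work surface. World frame = base frame: x ahead of the robot, y to its left, z up, the work surface at z = 0. Lengths are in m, angles in degrees, forces in N, time in s.
With the tool pointing down it reaches from about 0.375 to 0.9 m from the base axis. Payload 3.1 kg.
Tool frame: the origin (TCP) lies at the very end of the fingers, on their centre line; the grasp point (between the pads) lies bot.hold_point_z behind it (bot.hold_point_z is the distance from the TCP to the grasp point, in m); z points along the fingers, y is the line along which they close (so a half turn about z gives the same grasp; the last joint's range is limited). The gripper opens to 87 mm and grips with 3 to 60 N. Pads are 19 mm wide; open, the fingers measure 117 mm over their backs; the gripper's body (75 mm by 190 mm) begins 51 mm behind the grasp point.
Start: joints at [65.976, 30.224, 82.088, -0, 67.689, -10.227], TCP at [0.149, 0.607, 0.223] pointing down, gripper open.
Joint ranges: [-176.69, 176.69], [-43.24, 126.21], [12.49, 139.97], [-82, 262], [0, 151.66], [-163.58, 163.58]. Speed limits (degrees/s): [159.86, 159.86, 180, 180, 180, 180].

### API

Orientations are given as a 3x3 rotation matrix whose columns are the frame's x, y, z axes.
In Python, from rig import bot gives the robot as it stands.
- The arm moves only by the tool apply_moves, never from a script. Its argument "plan" is one flat list of numbers, 4 for each row, row after row: the shift along the world's x, y, z normalised to -1 to 1, where 1 is 0.05 m, then the turn about the world's z normalised to -1 to 1, where 1 is 10 degrees. A call has 1 to 12 rows; each row shifts and turns the commanded pose from where the row before left it; what a row does not reach is not made up. A row lasts 1/8 s, in which the tool goes at most 62.5 mm and 10.7 degrees, less where a joint would pass 70% of its speed; a pose out of reach is approached as far as the arm can. A call with a number of a shift or a turn outside -1 to 1 is refused whole. A call with a gripper value outside its range is refused whole. "grip" is the closure, from -1 (fully open) to 1 (shut), so that 0 is half open, set as the call begins (left out, the last holds). The fingers move at their own pace and stop on an object; the grip force is fixed at half the most. Time passes only in rows, so rows that do not move let the fingers close. It gives the time, the measured TCP pose, the force, the opening and the grip force at its end, in the units of the state.
- bot.read_state(): the state, without advancing time (a new reading comes with each control period).
- bot.capture(name): name is "scene" or "side" or "wrist"; returns (picture, depth): 420x560x3 uint8, red, green, blue; 420x560 float32, m along the optical axis (not along the pixel's ray), 0 where there is no reading.
- bot.camera_info(name): a dict with "vertical_fov" (degrees; the focal length in pixels is half the picture's height over the tangent of half this angle, whatever the lens; pixels are square), "cx", "cy" (the principal point, pixels), "k1" (the pictures are not rectified: a ray, as slopes to the right and down, at radius r is drawn at 1 + k1 r^2 times it, then the intrinsics apply), "rvec" (rotation vector, rad) and "tvec" (3), from world to camera coordinates, as OpenCV has them; the wrist camera has in their place "mount" (4x4, takes a point from camera to tool coordinates, whose origin is the TCP and whose axes are the flange's). Camera axes: x right, y down, z forward; pixel columns grow to the right and rows downward; lengths in m; the calibration is good to about 2 mm. A picture is of the moment at which its call begins: read the wrist's pose just before it. camera_info takes no time and is no camera call.
- bot.hand_in(): hands the job in; it is judged then, once.
Trained networks look in the newest picture that a camera, given by its name, has taken for a name from the list of things; names that differ only in an ending like _2 or _b are one class to them, and where a whole thing is asked for, a point or a joint stands for the part that bears it (a point fixed in the world has none). Each returns a list of dicts, best first, with "p" (0 to 1); they miss things now and then, are a little off and sometimes report something else, mostly with a low value. They report only what shows in the picture. A call takes as long as a camera call.
- bot.outline_of(camera, target): "mask" (420x560 bool, what is visible of it) and "xy" ([column, row] as shares, 0 to 1, of the picture: columns of its width, rows of its height, amid what is visible of it).
- bot.pinpoint(camera, target): "xy" ([column, row] as shares, 0 to 1, of the picture: columns of its width, rows of its height: a listed point, or the origin of a listed thing).
The state is a dict: "time_s": time; "joint_positions": joint angles; "qvel": joint speeds; "tau": joint torques, N m; "position": TCP position; "tcp_rot": TCP orientation; "force": force on the tool from outside, world axes, zero at the start; "moment": the same for the moment, N m; "opening": opening from 0.0 (shut) to 1.0 (fully open); "grasp_force": force on a finger pad.
Only numpy, scipy, OpenCV 4.12 (cv2) and the standard library are available. Lean on these libraries where they do the work, as an engineer would, in place of code of your own. Each camera call takes 0.05 s, during which the arm holds its last target. There are 200 camera calls.

## Working session

There is one attempt and no reset: what is moved stays moved. The work goes in short steps, Python scripts to look and compute and a tool call to move; the robot and the scene stay as the last step left them, time stands still between calls to the robot, and variables do not carry over. Pictures are saved under pics/ and viewed, at most 10 in all, crops included, and the job is handed in when it is done.

Besides the shell and the picture viewer there is one more tool, called after ">>>" as name(argument=value, ...) on one line, values as JSON. apply_moves: Moves the arm, as the interface text tells. Its arguments: {"type":"object","properties":{"plan":{"type":"array","items":{"type":"number"}},"grip":{"type":"number"}},"required":["plan"]}

```bash
mkdir -p pics
cat > h.py <<'E'
import numpy as np, cv2
from rig import bot
def cam(n):
    c=bot.camera_info(n); f=210/np.tan(np.radians(c["vertical_fov"])/2)
    if "mount" in c:
        s=bot.read_state(); T=np.eye(4); T[:3,:3]=np.array(s["tcp_rot"]); T[:3,3]=s["position"]
        M=T@np.array(c["mount"])
    else:
        R=cv2.Rodrigues(np.array(c["rvec"],float))[0]; M=np.eye(4); M[:3,:3]=R.T; M[:3,3]=-R.T@np.array(c["tvec"],float).ravel()
    K=np.array([[f,0,c["cx"]],[0,f,c["cy"]],[0,0,1]]); D=np.array([c["k1"],0,0,0.])
    return K,D,M
def ray(C,px):
    K,D,M=C; r=cv2.undistortPoints(np.array(px,float).reshape(-1,1,2),K,D).reshape(-1,2)
    return np.c_[r,np.ones(len(r))]@M[:3,:3].T, M[:3,3]
def proj(C,P):
    K,D,M=C; W=np.linalg.inv(M)
    return cv2.projectPoints(np.array(P,float).reshape(-1,1,3),cv2.Rodrigues(W[:3,:3])[0],W[:3,3],K,D)[0].reshape(-1,2)
def at_z(C,px,z):
    d,o=ray(C,px); return o+d*((z-o[2])/d[:,2])[:,None]
def at_depth(C,px,dep):
    d,o=ray(C,px); return o+d*np.array(dep).reshape(-1,1)
E
python3 - <<'E'
from h import *
print(bot.hold_point_z, bot.read_state()["tcp_rot"])
for n in("scene","side","wrist"):
    C=cam(n); im,d=bot.capture(n); cv2.imwrite(f"pics/{n}0.png",im[:,:,::-1]); np.save(f"{n}0.npy",d)
    print(n,C[2][:3,3].round(3))
    for t in("unit","stop","guard_bar","guard_hinge","gate_pull","gate_frame"):
        for r in bot.pinpoint(n,t)[:1]:
            px=np.array(r["xy"])*[560,420]; i,j=px.astype(int)
            de=d[min(j,419),min(i,559)]
            print(t,round(r["p"],2),px.round(1),at_depth(C,px,de).round(3), {"stop":at_z(C,px,.114),"guard_bar":at_z(C,px,.345),"guard_hinge":at_z(C,px,.15),"gate_pull":at_z(C,px,.122),"gate_frame":at_z(C,px,.066),"unit":at_z(C,px,0)}[t].round(3))
E
```

```text
0.0187 [[-9.71157074e-01  2.38439100e-01 -8.55646507e-04]
 [ 2.38440358e-01  9.71155168e-01 -1.95857234e-03]
 [ 3.63965299e-04 -2.10610205e-03 -9.99997716e-01]]
scene [-0.049 -0.716  1.159]
unit 0.69 [280.  219.3] [[ 0.541 -0.03   0.103]] [[0.598 0.037 0.   ]]
stop 0.69 [250.5 190. ] [[0.539 0.105 0.113]] [[0.538 0.104 0.114]]
guard_bar 0.94 [280.7 117.7] [[0.635 0.09  0.343]] [[0.633 0.087 0.345]]
guard_hinge 0.6 [289.9 165.9] [[0.724 0.142 0.076]] [[0.671 0.083 0.15 ]]
gate_pull 0.87 [277.8 235.8] [[ 0.485 -0.088  0.128]] [[ 0.488 -0.084  0.122]]
gate_frame 0.6 [297.4 240.3] [[ 0.54  -0.108  0.085]] [[ 0.55  -0.097  0.066]]
side [0.344 0.632 1.255]
unit 0.72 [260.1 217.4] [[0.6   0.039 0.037]] [[0.608 0.021 0.   ]]
stop 0.72 [269.2 235.2] [[0.542 0.121 0.116]] [[0.543 0.12  0.114]]
guard_bar 0.96 [233.4 172.4] [[0.631 0.1   0.35 ]] [[0.633 0.097 0.345]]
guard_hinge 0.96 [224.1 207.7] [[0.673 0.105 0.168]] [[0.678 0.096 0.15 ]]
gate_pull 0.81 [307.1 175.8] [[ 0.495 -0.073  0.145]] [[ 0.498 -0.088  0.122]]
gate_frame 0.91 [289.  175.8] [[ 0.552 -0.087  0.098]] [[ 0.558 -0.107  0.066]]
wrist [0.071 0.626 0.384]
```

View pics/scene0.png

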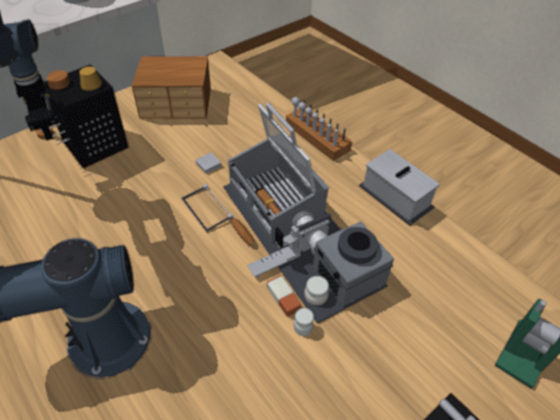

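View pics/side0.png

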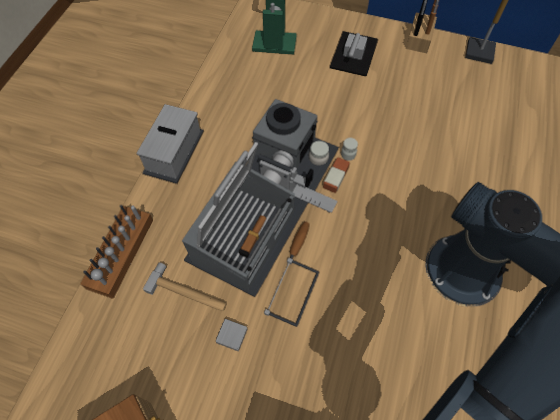

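```bash
cat > fit.py <<'E'
from h import *
from scipy.optimize import least_squares
obs={"scene":{"stop":(250.5,190),"guard_bar":(280.7,117.7),"guard_hinge":(289.9,165.9),"gate_pull":(277.8,235.8),"gate_frame":(297.4,240.3)},
"side":{"stop":(269.2,235.2),"guard_bar":(233.4,172.4),"guard_hinge":(224.1,207.7),"gate_pull":(307.1,175.8),"gate_frame":(289,175.8)}}
loc={"stop":(-.077,.07,.114),"guard_hinge":(.06,.07,.15),"gate_pull":(-.095,-.135,.122),"gate_frame":(-.035,-.135,.066)}
Cs={n:cam(n) for n in obs}
def P(v,t):
    l=loc.get(t) or (.06-.195*np.cos(v[3]-.21),.07,.15+.195*np.sin(v[3]-.21))
    c,s=np.cos(v[2]),np.sin(v[2]); return [v[0]+c*l[0]-s*l[1],v[1]+s*l[0]+c*l[1],l[2]]
def res(v): return np.concatenate([(proj(Cs[n],P(v,t))[0]-px) for n in obs for t,px in obs[n].items()])
r=least_squares(res,[.6,.03,0,1.78],loss="soft_l1",f_scale=2)
print(r.x, np.degrees(r.x[2])); print(res(r.x).reshape(-1,2).round(1).tolist())
for t in("stop","guard_bar","guard_hinge","gate_pull","gate_frame"): print(t,np.round(P(r.x,t),3))
np.save("unit.npy",r.x)
E
python3 fit.py
```

```text
[ 0.60784715  0.03039241 -0.15632301  1.56111782] -8.956648450065437
[[-0.3, -2.1], [-1.4, -0.8], [0.4, -2.4], [2.3, 0.0], [0.6, -0.2], [1.0, -2.8], [-1.1, 0.6], [0.9, -1.9], [1.8, 0.4], [0.8, 2.9]]
stop [0.543 0.112 0.114]
guard_bar [0.636 0.097 0.34 ]
guard_hinge [0.678 0.09  0.15 ]
gate_pull [ 0.493 -0.088  0.122]
gate_frame [ 0.552 -0.098  0.066]
```

The pictures show the guard raised (bar near (280,118) in scene), the gate pull near (278,236), and the saw lying in front of the box. The fit gives a yaw of about −9°. I'll move to a viewpoint above and in front of the bar.

>>> apply_moves(plan=[0,0,1,-1,0,0,1,-1,0,0,1,-1,0,0,1,-1,0.9,-1,0,-0.56,0.9,-1,0,-0.56,0.9,-1,0,-0.56,0.9,-1,0,-0.56,0.9,-1,0,-0.56,0.9,-1,0,-0.56,0.9,-1,0,-0.56,0.9,-1,0,-0.6], grip=-1)

```text
time_s: 2.55
position: [0.4845, 0.2336, 0.4228]
tcp_rot: [[0.16, 0.987, 0.001], [0.987, -0.16, 0.0], [0.001, 0.0, -1.0]]
force: [0.5, -0.4, -0.4]
opening: 0.999
grasp_force: 0.0
```

>>> apply_moves(plan=[0.8,-1,0,0,0.8,-0.8,0,0,0,0,0,0,0,0,0,0])

```text
time_s: 3.05
position: [0.5621, 0.1466, 0.4222]
tcp_rot: [[0.157, 0.988, -0.001], [0.988, -0.157, 0.001], [0.0, -0.001, -1.0]]
force: [0.5, 0.4, 0.0]
opening: 0.999
grasp_force: 0.0
```

Run:
```python
from h import *
s=bot.read_state(); print(s["time_s"],s["position"],np.array(s["tcp_rot"]).round(3).tolist(),np.round(s["joint_positions"],1))
v=np.load("unit.npy")
for n in("wrist","scene","side"):
    C=cam(n); im,d=bot.capture(n); cv2.imwrite(f"pics/{n}1.png",im[:,:,::-1]); np.save(f"{n}1.npy",d)
    for t in("guard_bar","gate_pull","gate_frame","stop","guard_hinge"):
        for r in bot.pinpoint(n,t)[:1]:
            px=np.array(r["xy"])*[560,420]; i,j=px.astype(int)
            print(n,t,round(r["p"],2),px.round(1),at_depth(C,px,d[min(j,419),min(i,559)]).round(3))
```

```text
3.05 [0.56205667 0.14662647 0.42223884] [[0.157, 0.988, -0.001], [0.988, -0.157, 0.001], [0.0, -0.001, -1.0]] [ 3.6 17.5 71.5  0.  91.1 12.6]
wrist guard_bar 0.66 [387.3 254.4] [[0.612 0.149 0.435]]
wrist gate_pull 0.71 [259.1 318.7] [[0.561 0.174 0.508]]
wrist gate_frame 0.86 [295.7 297.5] [[0.571 0.178 0.507]]
wrist stop 0.63 [272.9 183. ] [[0.545 0.115 0.111]]
wrist guard_hinge 0.57 [382.3 191.3] [[0.65  0.133 0.284]]
scene guard_bar 0.88 [279.5 114.5] [[0.637 0.097 0.348]]
scene gate_pull 0.83 [275.6 235.6] [[ 0.486 -0.078  0.119]]
scene gate_frame 0.63 [297.8 240.3] [[ 0.539 -0.11   0.088]]
scene stop 0.89 [248.8 190.7] [[0.539 0.115 0.102]]
scene guard_hinge 0.88 [293.7 165.6] [[0.668 0.063 0.167]]
side guard_bar 0.64 [234.6 172.3] [[0.63  0.097 0.347]]
side gate_frame 0.72 [290.7 174.1] [[0.472 0.18  0.535]]
side stop 0.9 [267.1 232.9] [[0.568 0.071 0.015]]
side guard_hinge 0.66 [226.9 206.2] [[0.67  0.094 0.159]]
```

View pics/wrist1.png

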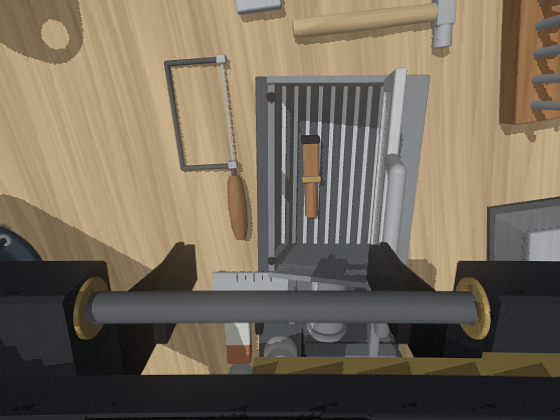

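Run:
```python
from h import *
for n in("wrist","scene"):
    d=np.load(f"{n}1.npy"); C=cam(n)
    jj,ii=np.mgrid[0:420,0:560]; P=at_depth(C,np.c_[ii.ravel(),jj.ravel()],d.ravel())
    ok=(d.ravel()>0)&(P[:,2]>.325)&(P[:,2]<.36)&(P[:,0]>.56)&(P[:,0]<.72)&(P[:,1]>0)&(P[:,1]<.2)
    Q=P[ok]; print(n,len(Q))
    if len(Q)>20:
        print(Q.min(0).round(3),Q.max(0).round(3))
        for a in np.arange(.02,.18,.02):
            q=Q[(Q[:,1]>=a)&(Q[:,1]<a+.02)]
            if len(q): print(round(a,2),len(q),np.median(q,0).round(3),q.max(0).round(3),q.min(0).round(3))
```

```text
wrist 1666
[0.62  0.03  0.325] [0.656 0.169 0.348]
0.02 139 [0.625 0.036 0.345] [0.632 0.04  0.347] [0.62  0.03  0.334]
0.04 55 [0.626 0.042 0.346] [0.631 0.044 0.347] [0.621 0.04  0.342]
0.1 246 [0.639 0.114 0.345] [0.645 0.12  0.347] [0.633 0.101 0.339]
0.12 459 [0.64  0.13  0.345] [0.649 0.14  0.348] [0.634 0.12  0.339]
0.14 487 [0.644 0.15  0.345] [0.652 0.16  0.348] [0.638 0.14  0.338]
0.16 280 [0.646 0.165 0.343] [0.656 0.169 0.348] [0.641 0.16  0.325]
scene 197
[0.618 0.024 0.325] [0.65  0.164 0.35 ]
0.02 41 [0.624 0.03  0.341] [0.63  0.04  0.349] [0.618 0.024 0.325]
0.04 27 [0.625 0.052 0.345] [0.634 0.06  0.35 ] [0.62  0.04  0.338]
0.06 26 [0.629 0.07  0.345] [0.635 0.08  0.349] [0.624 0.062 0.338]
0.08 22 [0.633 0.091 0.345] [0.638 0.099 0.35 ] [0.628 0.08  0.337]
0.1 24 [0.635 0.11  0.345] [0.644 0.118 0.347] [0.63  0.101 0.338]
0.12 26 [0.638 0.129 0.344] [0.647 0.139 0.349] [0.633 0.12  0.336]
0.14 27 [0.642 0.154 0.345] [0.65  0.16  0.349] [0.637 0.14  0.326]
0.16 4 [0.645 0.163 0.345] [0.65  0.164 0.346] [0.641 0.161 0.337]
```

The wrist picture shows the clear guard edge-on at columns 385–405, with the bar around (395,165). The hand is clear of it. The bar's centre from depth is (0.6365, 0.099, 0.341), so I'll go over it, descend and close.

>>> apply_moves(plan=[0.5,-0.32,0,0,0.5,-0.32,0,0,0.49,-0.31,0,0,0,0,-0.5,0,0,0,-0.5,0,0,0,-0.5,0,0,0,-0.5,0,0,0,0,0,0,0,0,0])

```text
time_s: 5.08
position: [0.6377, 0.099, 0.3236]
tcp_rot: [[0.156, 0.988, 0.002], [0.988, -0.156, 0.0], [0.0, 0.002, -1.0]]
force: [0.4, -0.6, -1.4]
opening: 1.001
grasp_force: 0.0
```

>>> apply_moves(plan=[0,0,0,0,0,0,0,0,0,0,0,0,0,0,0,0,0,0,0,0,0,0,0,0,0,0,0,0,0,0,0,0], grip=1)

```text
time_s: 6.08
position: [0.637, 0.099, 0.3225]
tcp_rot: [[0.156, 0.988, -0.0], [0.988, -0.156, -0.0], [-0.0, -0.0, -1.0]]
force: [0.2, 0.1, 0.7]
opening: 0.176
grasp_force: 0.0
```

>>> apply_moves(plan=[0,0,0,0,0,0,0,0,0,0,0,0,0,0,0,0])

```text
time_s: 6.58
position: [0.637, 0.099, 0.3226]
tcp_rot: [[0.156, 0.988, -0.0], [0.988, -0.156, 0.0], [0.0, -0.0, -1.0]]
force: [-0.7, -0.1, -0.1]
opening: 0.125
grasp_force: 30.0
```

```bash
cat > arc.py <<'E'
from h import *
s=bot.read_state(); print(np.round(s["position"],4),np.round(s["force"],1),s["opening"],s["grasp_force"])
a=np.radians(-9.1); u=np.array([np.cos(a),np.sin(a)])
q=np.r_[np.linspace(1.577,.25,31),np.linspace(.25,0,13)[1:]]; e=q-.21
r=-.195*np.cos(e); z=.195*np.sin(e)
D=np.c_[np.diff(r)[:,None]*u,np.diff(z)]/.05
print("q now 1.577"); 
for k in range(0,len(D),6): print(q[min(k+6,len(D))].round(3),", ".join(f"{x:.2f}, {y:.2f}, {w:.2f}, 0" for x,y,w in D[k:k+6]))
print(np.c_[q,.6365+0*q+(r-r[0])*u[0],.099+(r-r[0])*u[1],.341+z-z[0]][[6,12,18,24,30,42]].round(4))
E
python3 arc.py
```

```text
[0.637  0.099  0.3226] [-0.7 -0.1 -0.1] 0.12501481855969 29.998888671398163
q now 1.577
1.312 -0.17, 0.03, -0.04, 0, -0.16, 0.03, -0.05, 0, -0.16, 0.03, -0.05, 0, -0.16, 0.03, -0.06, 0, -0.16, 0.03, -0.07, 0, -0.15, 0.02, -0.07, 0
1.046 -0.15, 0.02, -0.08, 0, -0.15, 0.02, -0.09, 0, -0.14, 0.02, -0.09, 0, -0.14, 0.02, -0.10, 0, -0.13, 0.02, -0.11, 0, -0.13, 0.02, -0.11, 0
0.781 -0.12, 0.02, -0.12, 0, -0.12, 0.02, -0.12, 0, -0.11, 0.02, -0.13, 0, -0.11, 0.02, -0.13, 0, -0.10, 0.02, -0.14, 0, -0.10, 0.02, -0.14, 0
0.515 -0.09, 0.01, -0.15, 0, -0.08, 0.01, -0.15, 0, -0.08, 0.01, -0.15, 0, -0.07, 0.01, -0.16, 0, -0.06, 0.01, -0.16, 0, -0.05, 0.01, -0.16, 0
0.25 -0.05, 0.01, -0.17, 0, -0.04, 0.01, -0.17, 0, -0.03, 0.01, -0.17, 0, -0.03, 0.00, -0.17, 0, -0.02, 0.00, -0.17, 0, -0.01, 0.00, -0.17, 0
0.125 -0.00, 0.00, -0.08, 0, -0.00, 0.00, -0.08, 0, 0.00, -0.00, -0.08, 0, 0.00, -0.00, -0.08, 0, 0.00, -0.00, -0.08, 0, 0.01, -0.00, -0.08, 0
0.0 0.01, -0.00, -0.08, 0, 0.01, -0.00, -0.08, 0, 0.01, -0.00, -0.08, 0, 0.01, -0.00, -0.08, 0, 0.01, -0.00, -0.08, 0, 0.02, -0.00, -0.08, 0
[[1.3116 0.5884 0.1067 0.324 ]
 [1.0462 0.5464 0.1134 0.2947]
 [0.7808 0.5134 0.1187 0.2554]
 [0.5154 0.4918 0.1222 0.2087]
 [0.25   0.4831 0.1236 0.1578]
 [0.     0.4872 0.1229 0.1094]]
```

>>> apply_moves(plan=[-0.17,0.03,-0.04,0,-0.16,0.03,-0.05,0,-0.16,0.03,-0.05,0,-0.16,0.03,-0.06,0,-0.16,0.03,-0.07,0,-0.15,0.02,-0.07,0])

```text
time_s: 7.32
position: [0.5884, 0.1074, 0.3054]
tcp_rot: [[0.156, 0.988, -0.0], [0.988, -0.156, -0.0], [-0.0, -0.0, -1.0]]
force: [1.1, -1.8, 0.2]
opening: 0.126
grasp_force: 30.0
```

>>> apply_moves(plan=[-0.15,0.02,-0.08,0,-0.15,0.02,-0.09,0,-0.14,0.02,-0.09,0,-0.14,0.02,-0.1,0,-0.13,0.02,-0.11,0,-0.13,0.02,-0.11,0,0,0,0,0])

```text
time_s: 8.2
position: [0.5461, 0.1145, 0.2757]
tcp_rot: [[0.156, 0.988, -0.002], [0.988, -0.156, 0.002], [0.002, -0.002, -1.0]]
force: [1.7, 4.8, -1.2]
opening: 0.125
grasp_force: 30.0
```

>>> apply_moves(plan=[-0.12,0.015,-0.12,0,-0.12,0.015,-0.12,0,-0.11,0.015,-0.13,0,-0.11,0.015,-0.13,0,-0.1,0.015,-0.14,0,-0.1,0.015,-0.14,0,0,0,0,0])

```text
time_s: 9.07
position: [0.5143, 0.1196, 0.2371]
tcp_rot: [[0.157, 0.988, 0.001], [0.988, -0.157, 0.003], [0.003, 0.001, -1.0]]
force: [2.5, 6.7, -2.1]
opening: 0.127
grasp_force: 30.0
```

>>> apply_moves(plan=[-0.09,0.01,-0.15,0,-0.08,0.01,-0.15,0,-0.08,0.01,-0.15,0,-0.07,0.01,-0.16,0,-0.06,0.01,-0.16,0,-0.05,0.01,-0.16,0,0,0,0,0])

```text
time_s: 9.95
position: [0.4933, 0.1226, 0.1908]
tcp_rot: [[0.157, 0.988, 0.002], [0.988, -0.157, 0.003], [0.004, 0.001, -1.0]]
force: [2.6, 8.8, -1.1]
opening: 0.123
grasp_force: 30.0
```

>>> apply_moves(plan=[-0.05,0.01,-0.17,0,-0.04,0.01,-0.17,0,-0.03,0,-0.17,0,-0.03,0,-0.17,0,-0.02,0,-0.17,0,-0.01,0,-0.17,0,0,0,0,0])

```text
time_s: 10.82
position: [0.4849, 0.1236, 0.1399]
tcp_rot: [[0.158, 0.987, 0.003], [0.987, -0.158, 0.003], [0.003, 0.002, -1.0]]
force: [3.0, 9.3, -0.4]
opening: 0.125
grasp_force: 30.0
```

>>> apply_moves(plan=[0,0.02,-0.08,0,0,0.02,-0.08,0,0,0,-0.08,0,0,0,-0.08,0,0,0,-0.08,0,0.01,0,-0.08,0,0.01,0,-0.08,0,0.01,0,-0.08,0,0.01,0,-0.08,0,0,0,0,0])

```text
time_s: 12.08
position: [0.4871, 0.1234, 0.1039]
tcp_rot: [[0.156, 0.988, 0.003], [0.988, -0.156, -0.001], [-0.0, 0.003, -1.0]]
force: [6.1, 0.4, -0.2]
opening: 0.127
grasp_force: 30.0
```

>>> apply_moves(plan=[0.01,0,-0.06,0,0.01,0,-0.06,0,0.01,0,-0.06,0,0,0,-0.05,0,0,0,0,0])

```text
time_s: 12.7
position: [0.489, 0.1231, 0.0937]
tcp_rot: [[0.156, 0.988, 0.004], [0.988, -0.156, -0.001], [-0.001, 0.004, -1.0]]
force: [4.4, -2.6, 7.8]
opening: 0.126
grasp_force: 30.0
```

>>> apply_moves(plan=[0,0,-0.04,0,0,0,-0.04,0,0,0,0,0,0,0,0,0])

```text
time_s: 13.2
position: [0.4891, 0.1232, 0.0931]
tcp_rot: [[0.155, 0.988, 0.006], [0.988, -0.155, -0.001], [-0.0, 0.006, -1.0]]
force: [-1.3, -1.7, 36.8]
opening: 0.127
grasp_force: 30.0
```

Run:
```python
from h import *
for n in("wrist","scene"):
    C=cam(n); im,d=bot.capture(n); cv2.imwrite(f"pics/{n}2.png",im[:,:,::-1])
    if n=="scene":
        jj,ii=np.mgrid[0:420,0:560]; P=at_depth(C,np.c_[ii.ravel(),jj.ravel()],d.ravel())
        for t in("guard_bar","stop","gate_pull"):
            for r in bot.pinpoint(n,t)[:1]:
                px=np.array(r["xy"])*[560,420]; i,j=px.astype(int); print(t,r["p"],px,at_depth(C,px,d[j,i]))
c=cv2.imread("pics/scene2.png")[120:300,170:400]; cv2.imwrite("pics/s2c.png",cv2.resize(c,None,fx=3,fy=3,interpolation=cv2.INTER_CUBIC))
```

```text
guard_bar 0.94 [235.704 192.696] [[0.49442585 0.11748663 0.11995924]]
stop 0.76 [248.304 189.798] [[0.53577658 0.11189462 0.11013214]]
gate_pull 0.81 [277.424 235.2  ] [[ 0.48515075 -0.08628958  0.12896502]]
```

View pics/s2c.png

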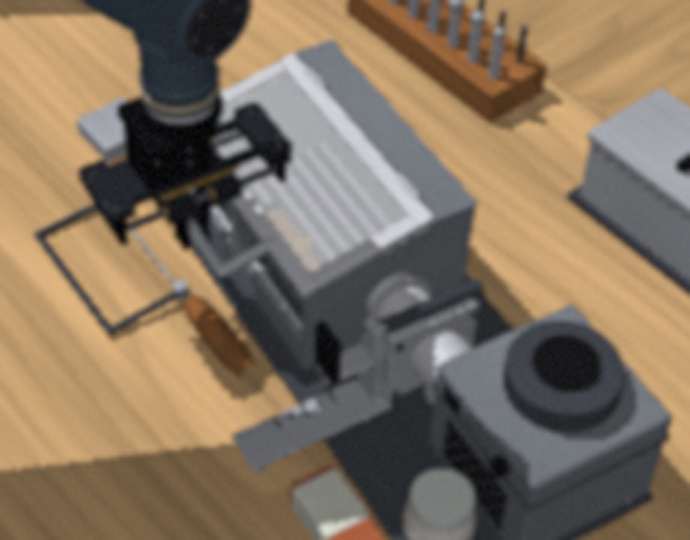

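The crop shows the guard lying closed on the box. The stiff contact agrees: about 37 N upward at the expected height. I'll relieve the load, open only partly because of the 43 mm gap, and rise.

>>> apply_moves(plan=[0,0,0.05,0,0,0,0,0])

```text
time_s: 13.7
position: [0.4891, 0.1232, 0.0933]
tcp_rot: [[0.156, 0.988, 0.005], [0.988, -0.156, -0.001], [-0.0, 0.005, -1.0]]
force: [2.9, -1.5, 17.9]
opening: 0.128
grasp_force: 30.0
```

>>> apply_moves(plan=[0,0,0,0,0,0,0,0,0,0,0,0,0,0,0,0,0,0,0,0], grip=0.3)

```text
time_s: 14.32
position: [0.4864, 0.124, 0.0907]
tcp_rot: [[0.156, 0.988, -0.002], [0.988, -0.156, -0.0], [-0.0, -0.002, -1.0]]
force: [0.0, -0.2, -0.3]
opening: 0.349
grasp_force: 0.0
```

>>> apply_moves(plan=[0,0,0.4,0,0,0,1,0,0,0,1,0,0,0,0.8,0,0,-0.9,0,0,0,-0.9,0,0,0,-0.9,0,0,0,-0.9,0,0,0,-0.9,0,0,0,-0.9,0,0,0,0,0,0,0,0,0,0])

```text
time_s: 15.82
position: [0.4864, -0.1454, 0.2507]
tcp_rot: [[0.157, 0.988, -0.001], [0.988, -0.157, 0.001], [0.001, -0.002, -1.0]]
force: [-0.7, 1.0, 0.1]
opening: 0.353
grasp_force: 0.0
```

Run:
```python
from h import *
for n in("wrist","scene"):
    C=cam(n); im,d=bot.capture(n); cv2.imwrite(f"pics/{n}3.png",im[:,:,::-1]); np.save(f"{n}3.npy",d)
    for t in("gate_pull","guard_bar","gate_frame"):
        for r in bot.pinpoint(n,t)[:1]:
            px=np.array(r["xy"])*[560,420]; i,j=px.astype(int)
            print(n,t,round(r["p"],2),px.round(1),at_depth(C,px,d[min(j,419),min(i,559)]).round(3))
    jj,ii=np.mgrid[0:420,0:560]; P=at_depth(C,np.c_[ii.ravel(),jj.ravel()],d.ravel())
    k=(d.ravel()>0)&(P[:,2]>.1)&(P[:,2]<.155)&(P[:,0]>.46)&(P[:,0]<.55)&(P[:,1]>-.125)&(P[:,1]<-.05)
    Q=P[k]; T=Q[Q[:,2]>.139]
    print(len(Q),len(T)); 
    if len(T): print("top",np.percentile(T,[2,50,98],axis=0).round(4).tolist())
    L=Q[(Q[:,2]<.132)&(Q[:,2]>.12)&(Q[:,0]>.505)]
    if len(L): print("lug",np.percentile(L,[2,50,98],axis=0).round(4).tolist())
    B=P[(d.ravel()>0)&(P[:,2]>.1)&(P[:,2]<.12)&(P[:,0]>.47)&(P[:,0]<.505)&(P[:,1]>.04)&(P[:,1]<.2)]
    if len(B): print("bar",np.percentile(B,[2,50,98],axis=0).round(4).tolist())
print(bot.read_state()["position"])
```

```text
wrist gate_pull 0.86 [273.9 122.8] [[ 0.49  -0.084  0.145]]
wrist guard_bar 0.59 [271.8 125.2] [[ 0.489 -0.085  0.145]]
wrist gate_frame 0.68 [339.5 121. ] [[ 0.541 -0.092  0.126]]
1233 688
top [[0.4844, -0.1004, 0.1403], [0.4908, -0.0843, 0.1436], [0.4973, -0.0695, 0.1453]]
lug [[0.5334, -0.1021, 0.1205], [0.5397, -0.0933, 0.1256], [0.5496, -0.0836, 0.1275]]
scene guard_bar 0.98 [235.6 194.2] [[0.496 0.121 0.11 ]]
208 46
top [[0.4824, -0.1041, 0.1393], [0.4882, -0.09, 0.1437], [0.4947, -0.0727, 0.1466]]
lug [[0.533, -0.1065, 0.1209], [0.5375, -0.0969, 0.1245], [0.5492, -0.0867, 0.1286]]
bar [[0.4737, 0.0476, 0.1072], [0.4871, 0.1027, 0.114], [0.5043, 0.1832, 0.1196]]
[ 0.48708153 -0.14532716  0.2511392 ]
```

View pics/wrist3.png

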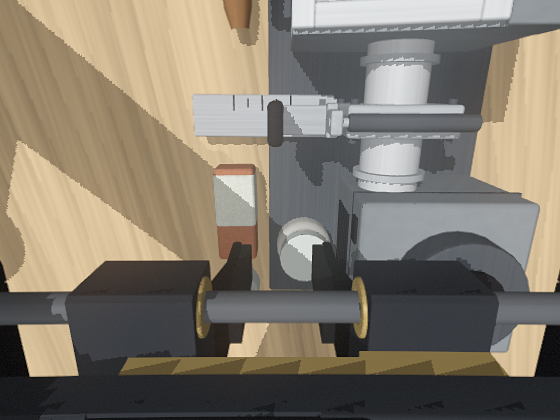

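The picture shows the black pull at about (274,123) and the lug at about (337,122). The pull's centre is (0.491, −0.085), which matches the prediction. Going over it and down.

>>> apply_moves(plan=[0.04,0.6,0,0,0.04,0.6,0,0,0,0,-0.7,0,0,0,-0.7,0,0,0,0,0,0,0,0,0], grip=0.35)

```text
time_s: 16.98
position: [0.4918, -0.0862, 0.1819]
tcp_rot: [[0.156, 0.988, 0.001], [0.988, -0.156, -0.001], [-0.0, 0.001, -1.0]]
force: [0.6, -0.0, -0.0]
opening: 0.325
grasp_force: 0.0
```

```bash
python3 -c "
from h import *
s=bot.read_state();print(s['time_s'],s['position'],s['opening'],s['force'])"
```

```text
16.975 [ 0.49183438 -0.08624654  0.18192993] 0.3249086253593562 [ 0.58183113 -0.02700979 -0.0317135 ]
```

Descending in small steps, then closing.

>>> apply_moves(plan=[-0.02,0.02,-0.4,0,0,0,-0.4,0,0,0,-0.4,0,0,0,-0.36,0,0,0,0,0,0,0,0,0])

```text
time_s: 17.73
position: [0.4912, -0.0855, 0.1044]
tcp_rot: [[0.156, 0.988, 0.003], [0.988, -0.156, -0.001], [-0.001, 0.003, -1.0]]
force: [-0.1, -0.2, 0.1]
opening: 0.325
grasp_force: 0.0
```

>>> apply_moves(plan=[0,0,0,0,0,0,0,0,0,0,0,0,0,0,0,0,0,0,0,0,0,0,0,0,0,0,0,0,0,0,0,0], grip=1)

```text
time_s: 18.73
position: [0.4908, -0.0852, 0.1036]
tcp_rot: [[0.157, 0.988, 0.002], [0.988, -0.157, -0.0], [-0.0, 0.002, -1.0]]
force: [1.3, 0.6, 5.3]
opening: 0.133
grasp_force: 30.0
```

>>> apply_moves(plan=[-0.07,0.011,0,0,-0.07,0.011,0,0,-0.07,0.011,0,0,-0.07,0.011,0,0,0,0,0,0,0,0,0,0])

```text
time_s: 19.48
position: [0.4785, -0.0832, 0.1036]
tcp_rot: [[0.157, 0.988, 0.005], [0.988, -0.157, -0.001], [-0.0, 0.005, -1.0]]
force: [5.9, 1.3, 2.9]
opening: 0.137
grasp_force: 30.0
```

>>> apply_moves(plan=[-0.07,0.011,0,0,-0.07,0.011,0,0,-0.07,0.011,0,0,-0.07,0.011,0,0,-0.03,0.005,0,0,0,0,0,0,0,0,0,0])

```text
time_s: 20.35
position: [0.4643, -0.0809, 0.1036]
tcp_rot: [[0.158, 0.987, 0.008], [0.988, -0.158, -0.001], [-0.0, 0.008, -1.0]]
force: [9.6, 3.4, -0.1]
opening: 0.135
grasp_force: 30.1
```

>>> apply_moves(plan=[-0.06,0.009,0,0,0,0,0,0,0,0,0,0,0,0,0,0])

```text
time_s: 20.85
position: [0.4615, -0.0804, 0.1036]
tcp_rot: [[0.158, 0.987, 0.008], [0.988, -0.158, -0.001], [-0.0, 0.008, -1.0]]
force: [9.2, 3.1, 1.1]
opening: 0.136
grasp_force: 30.1
```

Run:
```python
from h import *
im,d=bot.capture("scene"); cv2.imwrite("pics/s4.png",cv2.resize(im[120:300,170:400,::-1],None,fx=3,fy=3,interpolation=cv2.INTER_CUBIC))
C=cam("scene"); jj,ii=np.mgrid[0:420,0:560]; P=at_depth(C,np.c_[ii.ravel(),jj.ravel()],d.ravel())
L=P[(d.ravel()>0)&(P[:,2]>.12)&(P[:,2]<.132)&(P[:,0]>.485)&(P[:,0]<.55)&(P[:,1]>-.125)&(P[:,1]<-.06)]
print(len(L),np.histogram(L[:,0],bins=np.arange(.485,.551,.005)))
s=bot.read_state(); p=np.array(s["position"]); print(s["time_s"],p,s["force"],s["grasp_force"],s["qvel"]); print(np.dot(p-[.4908,-.0852,.1036],[-.987,.158,0]))
```

```text
38 (array([0, 0, 0, 4, 5, 4, 2, 2, 6, 4, 3, 2, 6]), array([0.485, 0.49 , 0.495, 0.5  , 0.505, 0.51 , 0.515, 0.52 , 0.525,
       0.53 , 0.535, 0.54 , 0.545, 0.55 ]))
20.9 [ 0.46146941 -0.08041858  0.10360795] [9.22137963 2.81653062 0.89435054] 30.053132244429435 [ 0.04389846 -0.03245508  0.01366481 -0.00737521 -0.04533226 -0.03473987]
0.029704761076964032
```

View pics/s4.png

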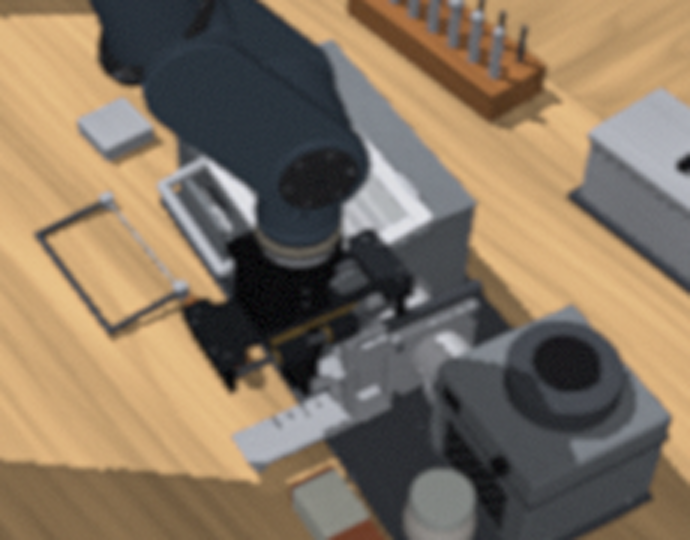

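The guard is down, the gate's flange has moved forward by about 30 mm (lug 0.533 → ~0.502), and the tools look undisturbed. Travel is 29.7 mm, held with about 9.6 N. Handing in.

```bash
python3 -c "
from rig import bot
print(bot.hand_in())"
```

```text
the job is handed in; nothing more can be done
None
```

I lowered the guard gently onto its stop and handed the job in still holding the suction gate at about 29.7 mm of its 60 mm travel; the pots and tools looked undisturbed, but no verdict came back.

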